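# Index the analyser's probe arm over to the wash well

## Task

Move the analyser's probe arm one index hole over, so that its probe stands above the open wash well: hook a fingertip under the pull ring of the spring pin, lift the pin out of its hole, swing the arm that one hole towards the well, not the other way and not past it, and let the pin drop fully home. Use light force and do not squeeze the ring or the arm between the fingers; leave the loose sample cup, bottle and tube rack where they stand, and finish clear of everything.

Things in the scene. Friction and masses are not known exactly. Their poses are not given: they have to be found in the camera images.
- deck: Fixed white deck plate with grey rim, 400 (x) by 560 mm, top 30 mm above the table. Origin: on the probe arm's vertical pivot axis at table height; the plate runs from 90 mm on the +x side to 310 mm on the -x side, which faces the robot give or take its yaw.
- pivot (a point): A point on the pivot axis of the probe arm, 100 mm above the table (the level of the arm's top face). The white hub around it is 58 mm across and rises to 112 mm above the table.
- swing (a joint): Swing of the white probe arm about the pivot, rad. 0 at the start: the arm points along the deck's -x, pin in the middle hole. Positive is counter-clockwise from above and carries the probe to the deck's -y side; one hole is 0.349; stops at +-0.84. Light friction (under 1 N at the ring); it stays where left. With the pin in a hole it is locked, with 0.01 rad play.
- pin (a joint): Lift of the spring index pin, m; 0 home, 0.022 upper stop. Upright steel pin, 8 mm thick, round end, through the arm 150 mm from the pivot. Home it reaches 10 mm into the hole, so about 0.010 frees it; let go between holes it rests on the index arc at 0.010 and snaps in when it comes over a hole. The spring pulls down with 4 N home, 8 N at the stop.
- ring (a point): Middle of the underside of the top bar of the pull ring on the pin: the spot to hook, 166.5 mm above the table with the pin home. The ring is an upright rounded loop of 7 mm steel wire fixed to the pin, square to the arm: one looks through it along the arm to the pivot. Window 50 mm wide, 47 mm high below this point; 25 mm wide at the very top, full width 11 to 37 mm below.
- probe_tip (a point): Lower end of the thin steel probe (4 mm) under the outer end of the arm, 200 mm from the pivot, 58 mm above the table. The arm is a level white bar 36 mm wide, 78 to 100 mm above the table, ending 210 mm from the pivot; under the pull ring a sleeve 24 mm across stands on it to 110 mm above the table.
- well: The open wash well: round grey open cup, 58 mm across (53 mm inside), 22 mm high, fixed on the deck one hole to one side of the starting place (its side differs from run to run), 200 mm from the pivot. Origin: centre of its underside, 30 mm above the table.
- pot: The closed pot: round grey pot with a flat lid, 38 mm across, 22 mm high, fixed on the deck one hole to the other side. Origin: centre of its underside. Not the target.
- cup: Loose whitish see-through sample cup with a white lid, 52 mm across, 65 mm high, standing on the deck. Origin: centre of its underside. Leave alone.
- bottle: Loose amber reagent bottle, 46 mm across, 95 mm high, standing on the deck. Origin: centre of its underside. Leave alone.
- rack: Loose black tube rack, 100 mm (its x) by 26 mm, 72 mm high with its capped tubes, standing on the deck. Origin: centre of its underside. Leave alone.
- mid_hole (a point): Top centre of the middle index hole, 70 mm above the table, in a fixed aluminium arc 30 mm wide, of 150 mm mid radius about the pivot. Five square holes, 11 mm wide, lie at swing values -0.698, -0.349, 0 (this one), 0.349 and 0.698 rad.

How it is judged:
On the way, in this order (a step that is already met when the one before it is completed fails the run):
1. the pin is lifted out while the arm is still at its starting hole (value of joint pin above 0.007 m and value of joint swing between -0.08 and 0.08 rad).
2. the arm is swung one hole, to the wash well (horizontal distance between probe_tip and well below 0.012 m), for 0.1 s.
At the end, for the whole second after the job is handed in: The probe tip stands within 8 mm (horizontally) of the wash well's axis, the pin is home to within 2 mm, and the arm is at rest (horizontal distance between probe_tip and well below 0.008 m and value of joint pin below 0.002 m and velocity of joint swing between -0.02 and 0.02 rad/s); the robot touches nothing.
It fails at once if the arm is swung the wrong way (more than 0.15 rad away from the well) ((y of well in the frame of deck above 0 m and value of joint swing above 0.15 rad) or (y of well in the frame of deck below 0 m and value of joint swing below -0.15 rad)).
It fails at once if the arm is swung past the well (beyond 0.52 rad) (value of joint swing above 0.52 rad or value of joint swing below -0.52 rad).
It fails at once if the mechanism is squeezed or forced (fingers press it with more than 35 N) (contact force between the fingers and deck above 35 N).
It fails at once if a loose bystander is moved by more than 15 mm, lifted or tipped (distance of any of cup, bottle, rack from where it was at the start of the episode above 0.015 m or angle between any of cup, bottle, rack's own z axis and vertical above 0.25 rad).
It also fails if it takes over 42 s, if anything falls off the work surface, if the arm or the gripper's body presses on something with over 40 N, if the wrist force passes 120 N, or if a joint passes its speed limit or range.

## Robot

A 7-joint arm with a two-finger parallel gripper is mounted at the origin on the work surface. World frame = base frame: x ahead of the robot, y to its left, z up, the work surface at z = 0. Lengths are in m, angles in rad, forces in N, time in s.
With the tool pointing down it reaches from about 0.4 to 0.85 m from the base axis. Payload 10.4 kg.
Tool frame: the origin (TCP) lies on the centre line of the jaws, within the pads' length; the fingertips stand 11 mm ahead of it and the grasp point (between the pads) lies 8 mm behind it (manip.finger_overhang is the distance from the TCP to the fingertips, in m); z points along the fingers, y is the line along which they close (so a half turn about z gives the same grasp; the last joint's range is limited). The gripper opens to 85 mm and grips with 20 to 120 N. Pads are 22 mm wide; open, the fingers measure 114 mm over their backs; the gripper's body (76 mm by 85 mm) begins 54 mm behind the grasp point. The pads swing forward as they close: fully open they stand 13 mm farther back than shut.
Start: joints at [-0.023, 0.332, -0.065, 1.46, 0.022, 1.35, -0.088], TCP at [0.625, 0, 0.242] pointing down, gripper open.
Joint ranges: [-2.6, 2.6], [-0.5, 2.12], [-1.47, 1.34], [0.16, 2.42], [-1.27, 4.41], [0.06, 2.06], [-2.6, 2.6]. Speed limits (rad/s): [2.22, 2.22, 2.79, 2.79, 3.14, 3.14, 3.14].

## Interface

Orientations are given as a unit quaternion [x, y, z, w].
In Python, from workcell import manip, imaging, workorder gives the robot as it stands.
- The arm moves only by the tool jog_arm, never from a script. Its argument "deltas" is a list of rows, each an object with "gripper": the opening, from 0 (shut) to 1 (fully open); "offset": the shift along the tool's x, y, z in m, a list of three; "rotation": the turn, a rotation vector about the tool's x, y, z in degrees, a list of three. In form: [{"gripper": gripper, "offset": [tx, ty, tz], "rotation": [ax, ay, az]}, ...]. A call has 1 to 20 rows; each row shifts and turns the commanded pose from where the row before left it, along the tool's axes as they then stand; what a row does not reach is not made up. A row lasts 1/10 s, in which the tool goes at most 50 mm and 8.59 degrees, less where a joint would pass 70% of its speed; a pose out of reach is approached as far as the arm can. A call with a gripper value outside its range is refused whole. The fingers move at their own pace and stop on an object; "newtons" is the grip in N (left out, the last holds). Time passes only in rows, so rows that do not move let the fingers close. It gives the time, the measured TCP pose, the force, the opening and the grip force at its end, in the units of the state.
- manip.get_obs(): the state, without advancing time (a new reading comes with each control period).
- imaging.camera(name): name is "scene" or "side" or "wrist"; returns the picture (420x560x3 uint8, blue, green, red); there is no depth.
- imaging.camera_model(name): a dict with "camera_matrix" (3x3 intrinsics, pixels), "world_to_cam" (4x4, takes a point from world to camera coordinates); the wrist camera has in their place "hand_eye" (4x4, takes a point from camera to tool coordinates, whose origin is the TCP and whose axes are the flange's). Camera axes: x right, y up, looking along -z (the intrinsics and any distortion apply to the point x, -y, -z); pixel columns grow to the right and rows downward; lengths in m; the calibration is good to about 2 mm. A picture is of the moment at which its call begins: read the wrist's pose just before it. camera_model takes no time and is no camera call.
- workorder.hand_in(): hands the job in; it is judged then, once.
The state is a dict: "clock": time; "joint_pos": joint angles; "joint_velocities": joint speeds; "tau": joint torques, N m; "position": TCP position; "ee_rot": TCP orientation; "ft_force": force on the tool from outside, world axes, zero at the start; "torque": the same for the moment, N m; "grip_width": opening from 0.0 (shut) to 1.0 (fully open); "grasp_force": force on a finger pad.
Only numpy, scipy, OpenCV 4.12 (cv2) and the standard library are available. Lean on these libraries where they do the work, as an engineer would, in place of code of your own. Each camera call takes 0.05 s, during which the arm holds its last target. There are 200 camera calls.

## Working session

There is one attempt and no reset: what is moved stays moved. The work goes in short steps, Python scripts to look and compute and a tool call to move; the robot and the scene stay as the last step left them, time stands still between calls to the robot, and variables do not carry over. Pictures are saved under pics/ and viewed, at most 11 in all, crops included, and the job is handed in when it is done.

Besides the shell and the picture viewer there is one more tool, called after "Request:" by a JSON object that holds its "op" and its "data", one argument or row to a line. jog_arm: Moves the arm, as the interface text tells. Its arguments: {"type":"object","properties":{"deltas":{"type":"array","items":{"type":"object","properties":{"gripper":{"type":"number"},"offset":{"type":"array","items":{"type":"number"}},"rotation":{"type":"array","items":{"type":"number"}}}}},"newtons":{"type":"number"}},"required":["deltas"]}

```bash
mkdir -p pics
cat > h.py <<'E'
import numpy as np, cv2
from workcell import manip, imaging, workorder
def ray(name,uv):
    m=imaging.camera_model(name);K=np.array(m["camera_matrix"]);T=np.array(m["world_to_cam"])
    d=np.linalg.inv(K)@[uv[0],uv[1],1]; d=np.array([d[0],-d[1],-d[2]])
    R=T[:3,:3]; return -R.T@T[:3,3], R.T@d
def atz(name,uv,z):
    o,d=ray(name,uv); return o+d*(z-o[2])/d[2]
def proj(name,p):
    m=imaging.camera_model(name);K=np.array(m["camera_matrix"]);T=np.array(m["world_to_cam"])
    c=T[:3,:3]@p+T[:3,3]; q=K@[c[0],-c[1],-c[2]]; return q[:2]/q[2]
def tri(a,ua,b,ub):
    A=[];B=[]
    for n,u in((a,ua),(b,ub)):
        o,d=ray(n,u);d=d/np.linalg.norm(d);P=np.eye(3)-np.outer(d,d);A.append(P);B.append(P@o)
    return np.linalg.lstsq(np.vstack(A),np.hstack(B),rcond=None)[0]
E
python3 - <<'E'
from h import *
for n in("scene","side"):
    im=imaging.camera(n);cv2.imwrite(f"pics/{n}0.png",im)
    m=imaging.camera_model(n);print({k:(np.round(v,3).tolist() if not isinstance(v,str) else v) for k,v in m.items()})
print(imaging.camera_model("wrist")); print(manip.get_obs())
E
```

```text
{'camera_matrix': [[405.292, 0.0, 278.982], [0.0, 405.292, 207.948], [0.0, 0.0, 1.0]], 'world_to_cam': [[0.068, 0.997, -0.019, -0.07], [-0.711, 0.062, 0.701, 0.363], [0.7, -0.034, 0.713, -1.289], [0.0, 0.0, 0.0, 1.0]]}
{'camera_matrix': [[383.884, 0.0, 279.537], [0.0, 383.884, 212.449], [0.0, 0.0, 1.0]], 'world_to_cam': [[0.971, -0.24, 0.016, -0.624], [0.145, 0.635, 0.759, -0.22], [-0.192, -0.734, 0.651, -0.655], [0.0, 0.0, 0.0, 1.0]]}
{'camera_matrix': array([[325.55355253,   0.        , 282.60197411],
       [  0.        , 325.55355253, 213.61127422],
       [  0.        ,   0.        ,   1.        ]]), 'hand_eye': array([[-1.65240645e-04,  9.44888834e-01,  3.27391301e-01,
         8.43574983e-02],
       [ 9.99999981e-01,  1.89691720e-04, -4.27529593e-05,
         7.03961993e-04],
       [-1.02500213e-04,  3.27391288e-01, -9.44888848e-01,
        -1.31103481e-01],
       [ 0.00000000e+00,  0.00000000e+00,  0.00000000e+00,
         1.00000000e+00]])}
{'clock': 0.1, 'joint_pos': array([-0.02262329,  0.33284197, -0.064718  ,  1.46084406,  0.02158239,
        1.34988823, -0.08849483]), 'joint_velocities': array([ 0.00097301, -0.00251033, -0.00134209, -0.00265265, -0.00024517,
        0.00021382, -0.00032193]), 'tau': array([ 9.25707973e-04, -6.26745987e+01,  4.87730233e-02, -3.92438293e+01,
        1.62844139e-02,  6.89412060e-03, -5.92459219e-05]), 'position': array([6.24685916e-01, 2.91489141e-05, 2.41581058e-01]), 'ee_rot': array([ 7.07085227e-01,  7.07128041e-01, -4.66724044e-04, -4.43057412e-04]), 'ft_force': array([ 0.16997694, -0.35524683, -0.41392453]), 'torque': array([0.01682465, 0.02173992, 0.02329018]), 'grasp_force': 0.0, 'grip_width': 0.999874010010874}
```

View pics/scene0.png

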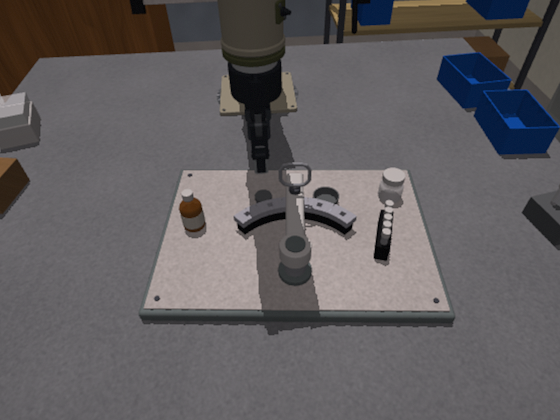

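View pics/side0.png

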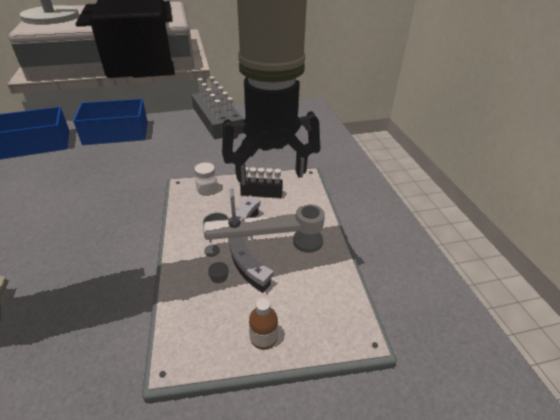

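The scene camera looks back at the robot, so image right is +y. The open well is near (326,196) and the pot near (263,197), which puts the well on the +y side. The ring is near (295,174) and the hub near (294,248). Next I'll enlarge crops.

Run:
```python
import cv2,numpy as np
a=cv2.imread("pics/scene0.png")[150:290,225:365]; b=cv2.imread("pics/side0.png")[170:290,190:340]
a=cv2.resize(a,None,fx=4,fy=4,interpolation=cv2.INTER_CUBIC);b=cv2.resize(b,None,fx=5,fy=5,interpolation=cv2.INTER_CUBIC)
cv2.imwrite("pics/c1.png",cv2.convertScaleAbs(a,alpha=1.4));cv2.imwrite("pics/c2.png",cv2.convertScaleAbs(b,alpha=1.4))
```

```text
(no output)
```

View pics/c1.png

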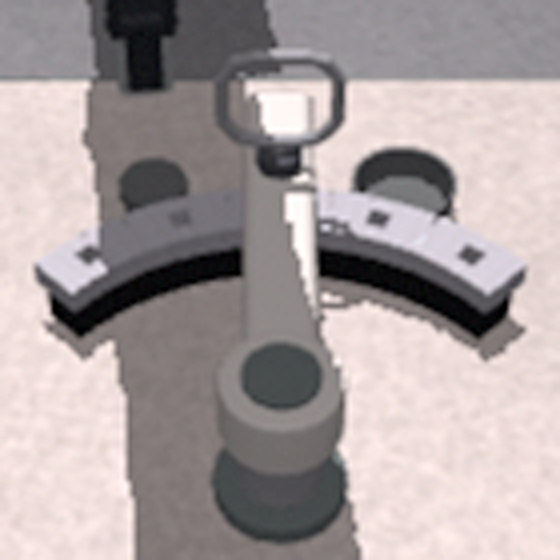

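View pics/c2.png

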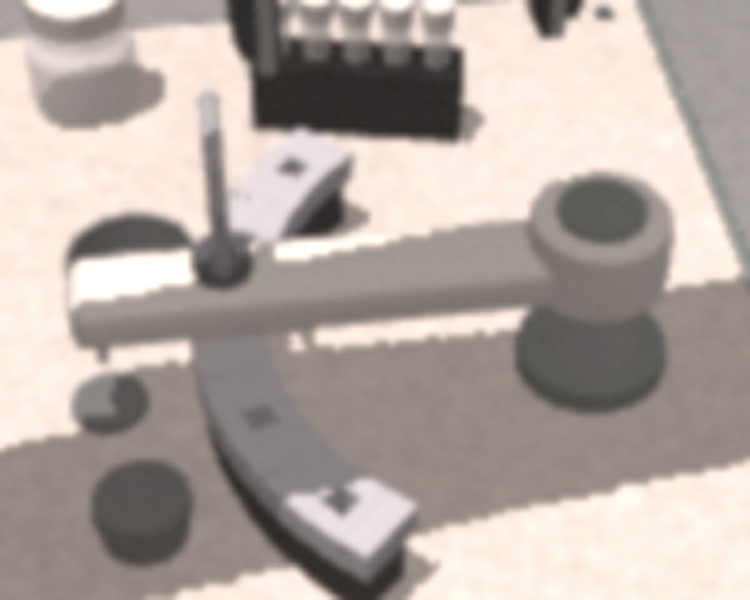

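The crops show the four free holes, the hub cap and the top bar of the ring. In c1 the holes are at (88,255), (180,217), (378,218) and (470,255), the hub cap at (281,378) and the bar at (282,60). In c2 the holes are at (292,166), (260,416) and (343,499), the hub cap at (602,210) and the bar at (207,97). I'll fit the pivot and yaw to these points.

Run:
```python
from h import *
from scipy.optimize import least_squares
S=lambda u,v:np.array([u/4+225-.4,v/4+150-.4]); D=lambda u,v:np.array([u/5+190-.4,v/5+170-.4])
pol=lambda r,t,z:(r,t,z)
obs=[("scene",S(88,255),.15,.698,.07),("scene",S(180,217),.15,.349,.07),("scene",S(378,218),.15,-.349,.07),("scene",S(470,255),.15,-.698,.07),
("scene",S(281,378),0,0,.112),("scene",S(282,60),.15,0,.170),
("side",D(292,166),.15,-.698,.07),("side",D(260,416),.15,.349,.07),("side",D(343,499),.15,.698,.07),("side",D(602,210),0,0,.112),("side",D(207,97),.15,0,.170),
("scene",S(405,180),.2,-.349,.052)]
def pos(p,r,t,z):
    a=np.pi+p[2]+t; return np.array([p[0]+r*np.cos(a),p[1]+r*np.sin(a),z])
f=lambda p:np.concatenate([proj(n,pos(p,r,t,z))-u for n,u,r,t,z in obs])
s=least_squares(f,[.75,.03,0],loss="soft_l1");p=s.x
print(p,np.round(f(p).reshape(-1,2),1).tolist())
print("ring",pos(p,.15,0,.1665),"ring target",pos(p,.15,-.349,.1665))
print("tri ring",tri("scene",S(282,60),"side",D(207,97)),"hub",tri("scene",S(281,378),"side",D(602,210)))
```

```text
[ 0.71520434  0.05186617 -0.08846352] [[0.3, 0.1], [-0.1, 0.5], [0.0, 0.3], [0.1, 0.2], [0.1, 0.2], [-0.4, -0.6], [-0.1, -0.2], [-0.3, -0.4], [-0.6, -0.5], [-0.3, 0.1], [0.5, 5.8], [-0.3, 0.4]]
ring [0.56579089 0.0651184  0.1665    ] ring target [0.57932997 0.11541266 0.1665    ]
tri ring [0.56868771 0.06799569 0.17592752] hub [0.71549783 0.05143978 0.11273465]
```

The fit is within about 0.5 px except for the side view of the ring, where the far shoulder is what shows. That puts the pivot at (0.715, 0.052), the yaw at -5° and the ring at (0.566, 0.065). The well is on deck +y, so the target swing is -0.349.

The plan is to shut the fingers, pitch the tool to about 30° below horizontal along the arm, and insert it through the ring.

Request:
{"op": "jog_arm", "data": {
  "deltas": [
    {"gripper": 0, "offset": [0, 0, -0.01], "rotation": [0, 0, 8]},
    {"gripper": 0, "offset": [0, 0, -0.01], "rotation": [0, 0, 8]},
    {"gripper": 0, "offset": [0, 0, -0.01], "rotation": [0, 0, 8]},
    {"gripper": 0, "offset": [0, 0, -0.01], "rotation": [0, 0, 8]},
    {"gripper": 0, "offset": [0, 0, -0.01], "rotation": [0, 0, 8]},
    {"gripper": 0, "offset": [0, 0, -0.01], "rotation": [0, 0, 8]},
    {"gripper": 0, "offset": [0, 0, -0.01], "rotation": [0, 0, 8]},
    {"gripper": 0, "offset": [0, 0, -0.01], "rotation": [0, 0, 8]},
    {"gripper": 0, "offset": [0, 0, -0.01], "rotation": [0, 0, 8]},
    {"gripper": 0, "offset": [0, 0, -0.01], "rotation": [0, 0, 8]},
    {"gripper": 0, "offset": [0, 0, 0], "rotation": [0, 0, 8]},
    {"gripper": 0, "offset": [0, 0, 0], "rotation": [0, 0, 7]},
    {"gripper": 0, "offset": [-0.02, 0, 0], "rotation": [0, 7.5, 0]},
    {"gripper": 0, "offset": [-0.02, 0, 0], "rotation": [0, 7.5, 0]},
    {"gripper": 0, "offset": [-0.02, 0, 0], "rotation": [0, 7.5, 0]},
    {"gripper": 0, "offset": [-0.02, 0, 0], "rotation": [0, 7.5, 0]},
    {"gripper": 0, "offset": [0, 0, 0], "rotation": [0, 7.5, 0]},
    {"gripper": 0, "offset": [0, 0, 0], "rotation": [0, 7.5, 0]},
    {"gripper": 0, "offset": [0, 0, 0], "rotation": [0, 7.5, 0]},
    {"gripper": 0, "offset": [0, 0, 0], "rotation": [0, 7.5, 0]}
  ]
}}

```text
clock: 2.1
position: [0.5475, 0.0068, 0.3279]
ee_rot: [0.869, -0.038, 0.492, 0.022]
ft_force: [1.3, -1.7, 2.0]
grip_width: -0.001
grasp_force: 0.0
```

```bash
cat >> h.py <<'E'
from scipy.spatial.transform import Rotation as Ro
P=np.array([.7152,.0519]);Y=-.0885
def st(target=None):
    o=manip.get_obs();R=Ro.from_quat(o["ee_rot"]).as_matrix();p=o["position"]
    print("t",o["clock"],"p",p.round(4),"F",o["ft_force"].round(1),"grip",round(o["grip_width"],3));print("z",R[:,2].round(3),"x",R[:,0].round(3),"y",R[:,1].round(3));print("q",o["joint_pos"].round(2))
    print("tip",(p+.011*R[:,2]).round(4))
    if target is not None: print("tool offset",(R.T@(np.array(target)-p)).round(4))
    return o,R
E
python3 -c "
from h import *
st()"
```

```text
t 2.1 p [0.5475 0.0068 0.3279] F [ 1.3 -1.7  2. ] grip -0.001
z [ 0.854 -0.076 -0.514] x [ 0.512 -0.045  0.858] y [-0.088 -0.996  0.   ]
q [ 0.05 -0.45 -0.26  2.36  0.65  0.29 -2.45]
tip [0.5569 0.0059 0.3222]
```

Request:
{"op": "jog_arm", "data": {
  "deltas": [
    {"gripper": 0, "offset": [0, 0, 0], "rotation": [0, -4.5, 0]},
    {"gripper": 0, "offset": [0, 0, 0], "rotation": [0, -4.5, 0]},
    {"gripper": 0, "offset": [0, 0, 0], "rotation": [0, 0, 0]}
  ]
}}

```text
clock: 2.4
position: [0.5493, 0.0045, 0.3298]
ee_rot: [0.906, -0.043, 0.421, 0.02]
ft_force: [0.4, 0.9, 0.3]
grip_width: 0.001
grasp_force: 0.0
```

```bash
cat >> h.py <<'E'
C=np.array([.5658,.0651,.170])
def goal(R,back,off=.021,s=-.014): return C-off*R[:,0]-s*R[:,2]-back*R[:,2]
E
python3 -c "
from h import *
o,R=st(); T=goal(R,.06); st(T); print(T)"
```

```text
t 2.4 p [0.5493 0.0045 0.3298] F [0.4 0.9 0.3] grip 0.001
z [ 0.761 -0.071 -0.645] x [ 0.642 -0.061  0.764] y [-0.094 -0.996 -0.   ]
q [-0.16 -0.4  -0.07  2.24  0.46  0.51 -2.21]
tip [0.5577 0.0037 0.3227]
t 2.4 p [0.5493 0.0045 0.3298] F [0.4 0.9 0.3] grip 0.001
z [ 0.761 -0.071 -0.645] x [ 0.642 -0.061  0.764] y [-0.094 -0.996 -0.   ]
q [-0.16 -0.4  -0.07  2.24  0.46  0.51 -2.21]
tip [0.5577 0.0037 0.3227]
tool offset [-0.1363 -0.0618  0.0652]
[0.5173124  0.06966426 0.18360588]
```

Request:
{"op": "jog_arm", "data": {
  "deltas": [
    {"gripper": 0, "offset": [-0.014, -0.015, 0], "rotation": [0, 0, 0]},
    {"gripper": 0, "offset": [-0.014, -0.015, 0], "rotation": [0, 0, 0]},
    {"gripper": 0, "offset": [-0.014, -0.015, 0], "rotation": [0, 0, 0]},
    {"gripper": 0, "offset": [-0.014, -0.017, 0.005], "rotation": [0, 0, 0]},
    {"gripper": 0, "offset": [-0.016, 0, 0.01], "rotation": [0, 0, 0]},
    {"gripper": 0, "offset": [-0.016, 0, 0.01], "rotation": [0, 0, 0]},
    {"gripper": 0, "offset": [-0.016, 0, 0.01], "rotation": [0, 0, 0]},
    {"gripper": 0, "offset": [-0.016, 0, 0.01], "rotation": [0, 0, 0]},
    {"gripper": 0, "offset": [-0.016, 0, 0.01], "rotation": [0, 0, 0]},
    {"gripper": 0, "offset": [0, 0, 0], "rotation": [0, 0, 0]},
    {"gripper": 0, "offset": [0, 0, 0], "rotation": [0, 0, 0]}
  ]
}}

```text
clock: 3.5
position: [0.5136, 0.0728, 0.2013]
ee_rot: [0.907, -0.042, 0.419, 0.02]
ft_force: [-0.6, -0.3, -0.2]
grip_width: -0.003
grasp_force: 0.0
```

```bash
python3 -c "
from h import *
o,R=st(); T=goal(R,.06); st(T)
a=imaging.camera('scene')[100:240,225:365];b=imaging.camera('wrist');s=imaging.camera('side')[120:260,140:340]
f=lambda i,k:cv2.resize(i,None,fx=k,fy=k,interpolation=cv2.INTER_CUBIC)
a=cv2.convertScaleAbs(f(a,2.14)[:300,:300],alpha=1.4);s=cv2.convertScaleAbs(f(s,2.14)[:299,:428],alpha=1.4)
o=np.zeros((600,750,3),np.uint8);o[:300,:300]=cv2.resize(a,(300,300));o[:299,310:310+s.shape[1]]=s;w=f(b,.71);o[300:300+w.shape[0],:w.shape[1]]=w[:300]
cv2.imwrite('pics/m1.png',o)"
```

```text
t 3.5 p [0.5136 0.0728 0.2013] F [-0.6 -0.3 -0.2] grip -0.003
z [ 0.759 -0.072 -0.647] x [ 0.645 -0.059  0.762] y [-0.093 -0.996  0.002]
q [ 0.59 -0.4  -0.94  2.42  0.39  0.2  -2.45]
tip [0.522  0.072  0.1941]
t 3.5 p [0.5136 0.0728 0.2013] F [-0.6 -0.3 -0.2] grip -0.003
z [ 0.759 -0.072 -0.647] x [ 0.645 -0.059  0.762] y [-0.093 -0.996  0.002]
q [ 0.59 -0.4  -0.94  2.42  0.39  0.2  -2.45]
tip [0.522  0.072  0.1941]
tool offset [-0.0107  0.0028  0.0144]
```

View pics/m1.png

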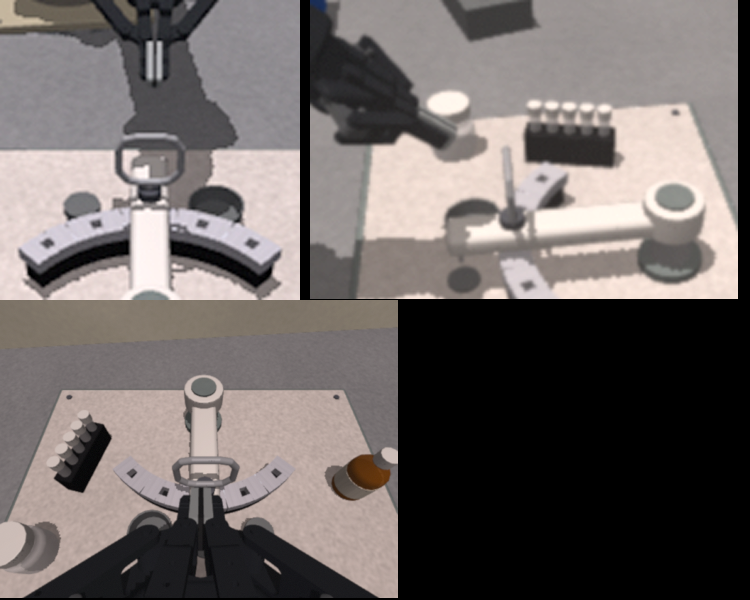

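The view shows the shut fingers lined up with the ring, slightly high, and joint 4 near its limit. I'll advance to just before the ring while dropping onto the insertion line.

Request:
{"op": "jog_arm", "data": {
  "deltas": [
    {"gripper": 0, "offset": [-0.004, 0.001, 0.008], "rotation": [0, 0, 0]},
    {"gripper": 0, "offset": [-0.004, 0.001, 0.008], "rotation": [0, 0, 0]},
    {"gripper": 0, "offset": [-0.003, 0.001, 0.008], "rotation": [0, 0, 0]},
    {"gripper": 0, "offset": [0, 0, 0], "rotation": [0, 0, 0]},
    {"gripper": 0, "offset": [0, 0, 0], "rotation": [0, 0, 0]}
  ]
}}

```text
clock: 4.15
position: [0.5246, 0.0702, 0.1778]
ee_rot: [0.907, -0.041, 0.419, 0.02]
ft_force: [-0.4, -1.2, 0.1]
grip_width: -0.001
grasp_force: 0.0
```

```bash
python3 -c "
from h import *
o,R=st(); T=goal(R,.0); st(T)"
```

```text
t 4.15 p [0.5246 0.0702 0.1778] F [-0.4 -1.2  0.1] grip -0.001
z [ 0.759 -0.07  -0.648] x [ 0.645 -0.058  0.762] y [-0.091 -0.996  0.001]
q [ 0.85 -0.39 -1.15  2.42  0.3   0.11 -2.38]
tip [0.5329 0.0694 0.1707]
t 4.15 p [0.5246 0.0702 0.1778] F [-0.4 -1.2  0.1] grip -0.001
z [ 0.759 -0.07  -0.648] x [ 0.645 -0.058  0.762] y [-0.091 -0.996  0.001]
q [ 0.85 -0.39 -1.15  2.42  0.3   0.11 -2.38]
tip [0.5329 0.0694 0.1707]
tool offset [-0.0001  0.0013  0.0507]
```

Request:
{"op": "jog_arm", "data": {
  "deltas": [
    {"gripper": 0, "offset": [0, 0, 0], "rotation": [0, -3, 0]},
    {"gripper": 0, "offset": [0, 0, 0], "rotation": [0, -3, 0]},
    {"gripper": 0, "offset": [0, 0, 0], "rotation": [0, 0, 0]}
  ]
}}

```text
clock: 4.45
position: [0.5255, 0.0709, 0.1785]
ee_rot: [0.927, -0.042, 0.371, 0.016]
ft_force: [-0.2, -0.5, 0.3]
grip_width: 0.003
grasp_force: 0.0
```

```bash
python3 -c "
from h import *
o,R=st(); T=goal(R,.0); st(T)"
```

```text
t 4.45 p [0.5255 0.0709 0.1785] F [-0.2 -0.5  0.3] grip 0.003
z [ 0.687 -0.061 -0.724] x [ 0.721 -0.066  0.69 ] y [-0.09  -0.996 -0.001]
q [ 0.69 -0.29 -1.    2.35  0.29  0.27 -2.29]
tip [0.533  0.0703 0.1705]
t 4.45 p [0.5255 0.0709 0.1785] F [-0.2 -0.5  0.3] grip 0.003
z [ 0.687 -0.061 -0.724] x [ 0.721 -0.066  0.69 ] y [-0.09  -0.996 -0.001]
q [ 0.69 -0.29 -1.    2.35  0.29  0.27 -2.29]
tip [0.533  0.0703 0.1705]
tool offset [0.0026 0.0022 0.0482]
```

Request:
{"op": "jog_arm", "data": {
  "deltas": [
    {"gripper": 0, "offset": [0.001, 0.002, 0.006], "rotation": [0, 0, 0]},
    {"gripper": 0, "offset": [0, 0, 0.006], "rotation": [0, 0, 0]},
    {"gripper": 0, "offset": [0, 0, 0.006], "rotation": [0, 0, 0]},
    {"gripper": 0, "offset": [0, 0, 0.006], "rotation": [0, 0, 0]},
    {"gripper": 0, "offset": [0, 0, 0.006], "rotation": [0, 0, 0]},
    {"gripper": 0, "offset": [0, 0, 0.006], "rotation": [0, 0, 0]},
    {"gripper": 0, "offset": [0, 0, 0.006], "rotation": [0, 0, 0]},
    {"gripper": 0, "offset": [0, 0, 0.006], "rotation": [0, 0, 0]},
    {"gripper": 0, "offset": [0, 0, 0], "rotation": [0, 0, 0]},
    {"gripper": 0, "offset": [0, 0, 0], "rotation": [0, 0, 0]}
  ]
}}

```text
clock: 5.45
position: [0.5557, 0.0646, 0.1453]
ee_rot: [0.928, -0.043, 0.371, 0.016]
ft_force: [-0.2, -0.3, -0.8]
grip_width: 0.004
grasp_force: 0.0
```

```bash
cat >> h.py <<'E'
def mosaic(fn):
    f=lambda i,w,h:cv2.convertScaleAbs(cv2.resize(i,(w,h),interpolation=cv2.INTER_CUBIC),alpha=1.4)
    o=np.zeros((600,800,3),np.uint8)
    o[:400,:400]=f(imaging.camera('scene')[130:230,245:345],400,400);o[:400,400:]=f(imaging.camera('side')[150:250,190:290],400,400)
    o[400:,:400]=f(imaging.camera('wrist')[210:420,70:490],400,200);cv2.imwrite(fn,o)
E
python3 -c "
from h import *
o,R=st(); T=goal(R,.0); st(T);mosaic('pics/m2.png')"
```

```text
t 5.45 p [0.5557 0.0646 0.1453] F [-0.2 -0.3 -0.8] grip 0.004
z [ 0.687 -0.062 -0.724] x [ 0.721 -0.068  0.69 ] y [-0.092 -0.996 -0.002]
q [ 1.2  -0.18 -1.47  2.31  0.66  0.18 -2.6 ]
tip [0.5632 0.0639 0.1373]
t 5.45 p [0.5557 0.0646 0.1453] F [-0.2 -0.3 -0.8] grip 0.004
z [ 0.687 -0.062 -0.724] x [ 0.721 -0.068  0.69 ] y [-0.092 -0.996 -0.002]
q [ 1.2  -0.18 -1.47  2.31  0.66  0.18 -2.6 ]
tip [0.5632 0.0639 0.1373]
tool offset [ 0.0033 -0.0015  0.003 ]
```

View pics/m2.png

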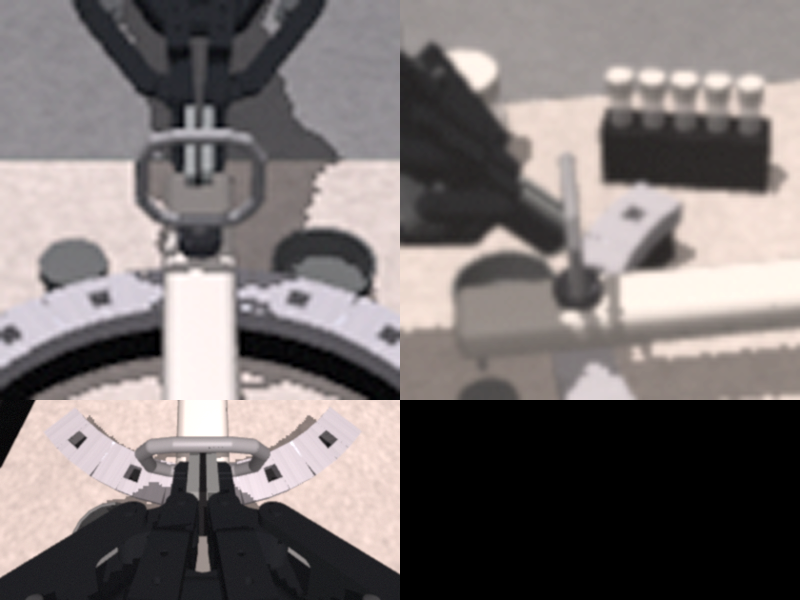

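The fingertip is inside the ring window, but joints 3 and 7 sit at their limits, so the swing would be cramped. I'll withdraw, roll the tool back by 90° so joint 7 has room, and come in again.

Request:
{"op": "jog_arm", "data": {
  "deltas": [
    {"gripper": 0, "offset": [0, 0, -0.008], "rotation": [0, 0, 0]},
    {"gripper": 0, "offset": [0, 0, -0.01], "rotation": [0, 0, 0]},
    {"gripper": 0, "offset": [0, 0, -0.01], "rotation": [0, 0, 0]},
    {"gripper": 0, "offset": [0, 0, -0.01], "rotation": [0, 0, 0]},
    {"gripper": 0, "offset": [0, 0, -0.01], "rotation": [0, 0, 0]},
    {"gripper": 0, "offset": [0, 0, -0.01], "rotation": [0, 0, 0]},
    {"gripper": 0, "offset": [0, 0, 0], "rotation": [0, 0, -8]},
    {"gripper": 0, "offset": [0, 0, 0], "rotation": [0, 0, -8]},
    {"gripper": 0, "offset": [0, 0, 0], "rotation": [0, 0, -8]},
    {"gripper": 0, "offset": [0, 0, 0], "rotation": [0, 0, -8]},
    {"gripper": 0, "offset": [0, 0, 0], "rotation": [0, 0, -8]},
    {"gripper": 0, "offset": [0, 0, 0], "rotation": [0, 0, -8]},
    {"gripper": 0, "offset": [0, 0, 0], "rotation": [0, 0, -8]},
    {"gripper": 0, "offset": [0, 0, 0], "rotation": [0, 0, -8]},
    {"gripper": 0, "offset": [0, 0, 0], "rotation": [0, 0, -8]},
    {"gripper": 0, "offset": [0, 0, 0], "rotation": [0, 0, -8]},
    {"gripper": 0, "offset": [0, 0, 0], "rotation": [0, 0, -8]},
    {"gripper": 0, "offset": [0, 0, 0], "rotation": [0, 0, -2]},
    {"gripper": 0, "offset": [0, 0, 0], "rotation": [0, 0, 0]}
  ]
}}

```text
clock: 7.5
position: [0.5161, 0.0684, 0.1877]
ee_rot: [0.686, 0.626, 0.251, 0.274]
ft_force: [-0.0, -0.6, -1.4]
grip_width: 0.004
grasp_force: 0.0
```

```bash
cat >> h.py <<'E'
# rolled: finger "up" axis is tool y, half stack .0145
def goal2(R,back=0,off=.024,s=-.014): return C-off*R[:,1]-s*R[:,2]-back*R[:,2]
E
python3 -c "
from h import *
o,R=st(); T=goal2(R); st(T)"
```

```text
t 7.5 p [0.5161 0.0684 0.1877] F [-0.  -0.6 -1.4] grip 0.004
z [ 0.687 -0.062 -0.724] x [0.091 0.996 0.001] y [ 0.721 -0.067  0.69 ]
q [ 0.14 -0.25 -0.53  2.37  0.63  0.37 -1.03]
tip [0.5237 0.0677 0.1797]
t 7.5 p [0.5161 0.0684 0.1877] F [-0.  -0.6 -1.4] grip 0.004
z [ 0.687 -0.062 -0.724] x [0.091 0.996 0.001] y [ 0.721 -0.067  0.69 ]
q [ 0.14 -0.25 -0.53  2.37  0.63  0.37 -1.03]
tip [0.5237 0.0677 0.1797]
tool offset [ 0.0012 -0.0002  0.0612]
```

Request:
{"op": "jog_arm", "data": {
  "deltas": [
    {"gripper": 0, "offset": [0.001, -0.001, 0.008], "rotation": [0, 0, 0]},
    {"gripper": 0, "offset": [0, 0, 0.008], "rotation": [0, 0, 0]},
    {"gripper": 0, "offset": [0, 0, 0.008], "rotation": [0, 0, 0]},
    {"gripper": 0, "offset": [0, 0, 0.008], "rotation": [0, 0, 0]},
    {"gripper": 0, "offset": [0, 0, 0.008], "rotation": [0, 0, 0]},
    {"gripper": 0, "offset": [0, 0, 0.007], "rotation": [0, 0, 0]},
    {"gripper": 0, "offset": [0, 0, 0.007], "rotation": [0, 0, 0]},
    {"gripper": 0, "offset": [0, 0, 0.007], "rotation": [0, 0, 0]},
    {"gripper": 0, "offset": [0, 0, 0], "rotation": [0, 0, 0]},
    {"gripper": 0, "offset": [0, 0, 0], "rotation": [0, 0, 0]}
  ]
}}

```text
clock: 8.5
position: [0.5574, 0.0649, 0.1427]
ee_rot: [0.686, 0.626, 0.25, 0.274]
ft_force: [-0.5, -1.0, -0.8]
grip_width: 0.001
grasp_force: 0.0
```

```bash
python3 -c "
from h import *
o,R=st(); T=goal2(R); st(T);mosaic('pics/m3.png')"
```

```text
t 8.5 p [0.5574 0.0649 0.1427] F [-0.5 -1.  -0.8] grip 0.001
z [ 0.686 -0.063 -0.724] x [0.092 0.996 0.001] y [ 0.721 -0.067  0.689]
q [ 0.3  -0.05 -0.66  2.33  1.11  0.32 -1.45]
tip [0.5649 0.0642 0.1348]
t 8.5 p [0.5574 0.0649 0.1427] F [-0.5 -1.  -0.8] grip 0.001
z [ 0.686 -0.063 -0.724] x [0.092 0.996 0.001] y [ 0.721 -0.067  0.689]
q [ 0.3  -0.05 -0.66  2.33  1.11  0.32 -1.45]
tip [0.5649 0.0642 0.1348]
tool offset [0.001  0.0009 0.    ]
```

View pics/m3.png

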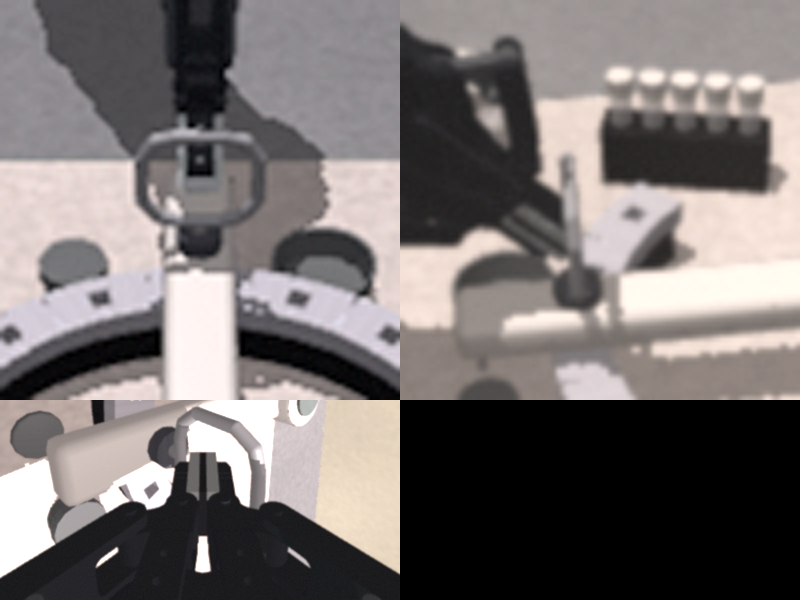

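The fingertip is inside the window and centred left to right. I'll go 4 mm deeper and then lift straight up.

Request:
{"op": "jog_arm", "data": {
  "deltas": [
    {"gripper": 0, "offset": [0, 0, 0.004], "rotation": [0, 0, 0]},
    {"gripper": 0, "offset": [0.001, 0.0017, -0.0018], "rotation": [0, 0, 0]},
    {"gripper": 0, "offset": [0, 0.0017, -0.0018], "rotation": [0, 0, 0]},
    {"gripper": 0, "offset": [0, 0.0017, -0.0018], "rotation": [0, 0, 0]},
    {"gripper": 0, "offset": [0, 0.0017, -0.0018], "rotation": [0, 0, 0]},
    {"gripper": 0, "offset": [0, 0.0017, -0.0018], "rotation": [0, 0, 0]},
    {"gripper": 0, "offset": [0, 0.0017, -0.0018], "rotation": [0, 0, 0]},
    {"gripper": 0, "offset": [0, 0, 0], "rotation": [0, 0, 0]},
    {"gripper": 0, "offset": [0, 0, 0], "rotation": [0, 0, 0]}
  ]
}}

```text
clock: 9.55
position: [0.5598, 0.0652, 0.1541]
ee_rot: [0.686, 0.626, 0.25, 0.274]
ft_force: [-3.6, -0.0, -4.4]
grip_width: -0.0
grasp_force: 2.7
```

```bash
python3 -c "
from h import *
st()"
```

```text
t 9.55 p [0.5598 0.0652 0.1541] F [-3.6 -0.  -4.4] grip -0.0
z [ 0.686 -0.064 -0.725] x [ 0.091  0.996 -0.001] y [ 0.722 -0.065  0.689]
q [ 0.3  -0.07 -0.66  2.31  1.01  0.33 -1.34]
tip [0.5674 0.0645 0.1461]
```

Request:
{"op": "jog_arm", "data": {
  "deltas": [
    {"gripper": 0, "offset": [0, 0.0017, -0.0018], "rotation": [0, 0, 0]},
    {"gripper": 0, "offset": [0, 0.0017, -0.0018], "rotation": [0, 0, 0]},
    {"gripper": 0, "offset": [0, 0.0017, -0.0018], "rotation": [0, 0, 0]},
    {"gripper": 0, "offset": [0, 0.0017, -0.0018], "rotation": [0, 0, 0]},
    {"gripper": 0, "offset": [0, 0, 0], "rotation": [0, 0, 0]},
    {"gripper": 0, "offset": [0, 0, 0], "rotation": [0, 0, 0]}
  ]
}}

```text
clock: 10.15
position: [0.56, 0.0652, 0.1644]
ee_rot: [0.686, 0.626, 0.25, 0.274]
ft_force: [-5.1, 0.8, -7.1]
grip_width: 0.001
grasp_force: 4.1
```

```bash
python3 -c "
from h import *
o,R=st();mosaic('pics/m4.png')
p=o['position'];d=C-p;print('pin est',(.018-d@R[:,1])/R[2,1])
# swing target about pivot
for a in(-.12,-.24,-.349):
    M=Ro.from_euler('z',a).as_matrix();P3=np.r_[P,0];t=P3+M@(p-P3);print(a,'world',(t-p).round(4),'tool',(R.T@(t-p)).round(4))
print('yaw rotvec tool for 1deg',(R.T@[0,0,-1]).round(3))
"
```

```text
t 10.15 p [0.56   0.0652 0.1644] F [-5.1  0.8 -7.1] grip 0.001
z [ 0.686 -0.064 -0.724] x [ 0.091  0.996 -0.001] y [ 0.722 -0.065  0.689]
q [ 0.29 -0.09 -0.64  2.31  0.91  0.33 -1.25]
tip [0.5676 0.0645 0.1565]
pin est 0.014480028228999164
-0.12 world [0.0027 0.0185 0.    ] tool [0.0187 0.0007 0.0007]
-0.24 world [0.0076 0.0365 0.    ] tool [0.037  0.0031 0.0029]
-0.349 world [ 0.0139  0.0523 -0.    ] tool [0.0533 0.0066 0.0062]
yaw rotvec tool for 1deg [ 0.001 -0.689  0.724]
```

View pics/m4.png

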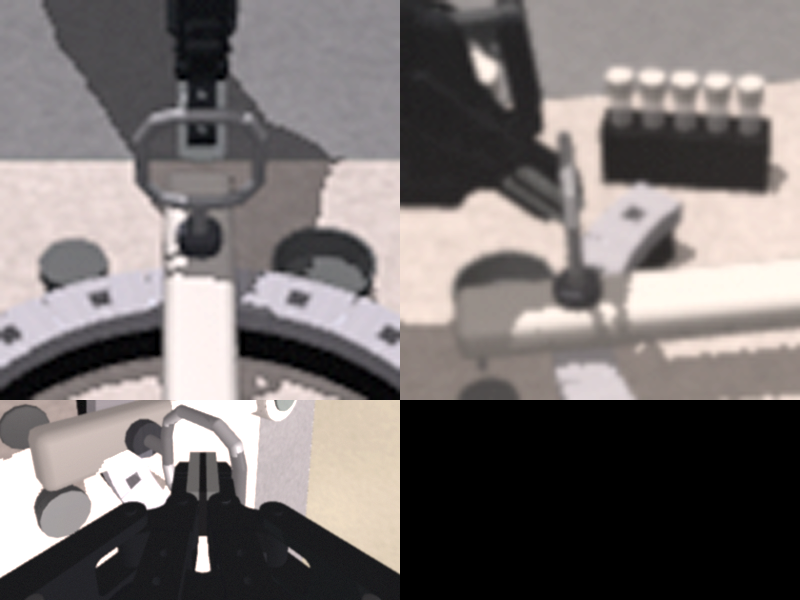

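The ring is clearly raised, by an estimated 14 mm, with a steady 7 N of spring force. I'll swing about the pivot towards +y in 1° rows of about 2.7 mm each.

Request:
{"op": "jog_arm", "data": {
  "deltas": [
    {"gripper": 0, "offset": [0.0027, 0, 0], "rotation": [0, -0.69, 0.72]},
    {"gripper": 0, "offset": [0.0027, 0, 0], "rotation": [0, -0.69, 0.72]},
    {"gripper": 0, "offset": [0.0027, 0, 0], "rotation": [0, -0.69, 0.72]},
    {"gripper": 0, "offset": [0.0027, 0, 0], "rotation": [0, -0.69, 0.72]},
    {"gripper": 0, "offset": [0.0027, 0, 0], "rotation": [0, -0.69, 0.72]},
    {"gripper": 0, "offset": [0.0027, 0, 0], "rotation": [0, -0.69, 0.72]},
    {"gripper": 0, "offset": [0.0027, 0, 0], "rotation": [0, -0.69, 0.72]},
    {"gripper": 0, "offset": [0.0027, 0, 0], "rotation": [0, -0.69, 0.72]},
    {"gripper": 0, "offset": [0.0027, 0, 0], "rotation": [0, -0.69, 0.72]},
    {"gripper": 0, "offset": [0.0027, 0, 0], "rotation": [0, -0.69, 0.72]},
    {"gripper": 0, "offset": [0, 0, 0], "rotation": [0, 0, 0]}
  ]
}}

```text
clock: 11.4
position: [0.5651, 0.093, 0.1646]
ee_rot: [0.737, 0.564, 0.225, 0.295]
ft_force: [-3.5, 1.7, -7.1]
grip_width: -0.002
grasp_force: 3.7
```

```bash
cat >> h.py <<'E'
def sw():
    o,R=st();p=o["position"];v=p[:2]-P
    print("finger bearing swing",np.arctan2(v[1],v[0])-np.arctan2(.0133,-.1552),"r",np.hypot(*v),"tool yaw",np.arctan2(R[1,2],R[0,2]))
E
python3 -c "
from h import *
sw()"
```

```text
t 11.4 p [0.5651 0.093  0.1646] F [-3.5  1.7 -7.1] grip -0.002
z [ 0.666 -0.181 -0.724] x [ 0.262  0.965 -0.   ] y [ 0.699 -0.189  0.69 ]
q [ 0.23  0.01 -0.76  2.23  1.07  0.6  -1.62]
tip [0.5724 0.091  0.1567]
finger bearing swing -0.18169274310048156 r 0.15566464670813446 tool yaw -0.26508857309127715
```

Tracking is good, with the force steady at 7 N. I'll continue for 9 more degrees.

Request:
{"op": "jog_arm", "data": {
  "deltas": [
    {"gripper": 0, "offset": [0.0027, 0, 0], "rotation": [0, -0.69, 0.72]},
    {"gripper": 0, "offset": [0.0027, 0, 0], "rotation": [0, -0.69, 0.72]},
    {"gripper": 0, "offset": [0.0027, 0, 0], "rotation": [0, -0.69, 0.72]},
    {"gripper": 0, "offset": [0.0027, 0, 0], "rotation": [0, -0.69, 0.72]},
    {"gripper": 0, "offset": [0.0027, 0, 0], "rotation": [0, -0.69, 0.72]},
    {"gripper": 0, "offset": [0.0027, 0, 0], "rotation": [0, -0.69, 0.72]},
    {"gripper": 0, "offset": [0.0027, 0, 0], "rotation": [0, -0.69, 0.72]},
    {"gripper": 0, "offset": [0.0027, 0, 0], "rotation": [0, -0.69, 0.72]},
    {"gripper": 0, "offset": [0.0027, 0, 0], "rotation": [0, -0.69, 0.72]},
    {"gripper": 0, "offset": [0, 0, 0], "rotation": [0, 0, 0]}
  ]
}}

```text
clock: 12.4
position: [0.5732, 0.1157, 0.1647]
ee_rot: [0.779, 0.505, 0.202, 0.312]
ft_force: [-2.2, 1.9, -7.1]
grip_width: 0.002
grasp_force: 3.0
```

```bash
python3 -c "
from h import *
sw();mosaic('pics/m5.png')
for s in(-.3,-.33,-.349):
    a=np.pi+Y+s
    f=lambda r,z:[P[0]+r*np.cos(a),P[1]+r*np.sin(a),z]
    q=(proj('scene',f(.15,.184))-[245,130])*4; e=(proj('scene',f(.15,.110))-[245,130])*4;g=(proj('side',f(.15,.110))-[190,150])*4; print(s,'bar scene',q.round(),'sleeve top',e.round(),'side sleeve',g.round())"
```

```text
t 12.4 p [0.5732 0.1157 0.1647] F [-2.2  1.9 -7.1] grip 0.002
z [ 0.629 -0.283 -0.724] x [ 0.409  0.912 -0.001] y [ 0.661 -0.296  0.69 ]
q [ 0.14  0.14 -0.8   2.13  1.12  0.85 -1.81]
tip [0.5802 0.1126 0.1567]
finger bearing swing -0.3371489692026084 r 0.15565312492807384 tool yaw -0.4227570519151672
-0.3 bar scene [294. 122.] sleeve top [287. 238.] side sleeve [182. 218.]
-0.33 bar scene [303. 124.] sleeve top [295. 240.] side sleeve [184. 213.]
-0.349 bar scene [309. 125.] sleeve top [301. 241.] side sleeve [185. 209.]
```

View pics/m5.png

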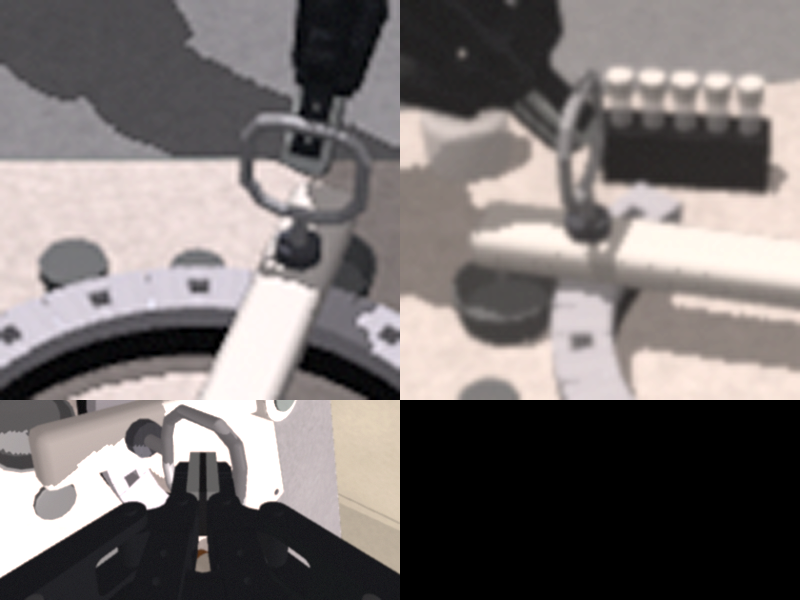

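The arm is at about -0.34, with the sleeve at (299,243) against (301,241) predicted. I'll nudge it 0.6° and then lower the pin, watching whether the spring load follows below the arc level.

Request:
{"op": "jog_arm", "data": {
  "deltas": [
    {"gripper": 0, "offset": [0.0016, 0, 0], "rotation": [0, -0.41, 0.43]},
    {"gripper": 0, "offset": [0, 0, 0], "rotation": [0, 0, 0]},
    {"gripper": 0, "offset": [0, -0.0014, 0.0014], "rotation": [0, 0, 0]},
    {"gripper": 0, "offset": [0, -0.0014, 0.0014], "rotation": [0, 0, 0]},
    {"gripper": 0, "offset": [0, -0.0014, 0.0014], "rotation": [0, 0, 0]},
    {"gripper": 0, "offset": [0, -0.0014, 0.0014], "rotation": [0, 0, 0]},
    {"gripper": 0, "offset": [0, -0.0014, 0.0014], "rotation": [0, 0, 0]},
    {"gripper": 0, "offset": [0, 0, 0], "rotation": [0, 0, 0]},
    {"gripper": 0, "offset": [0, 0, 0], "rotation": [0, 0, 0]}
  ]
}}

```text
clock: 13.45
position: [0.5734, 0.1163, 0.1548]
ee_rot: [0.782, 0.501, 0.2, 0.313]
ft_force: [-0.1, 0.6, -4.9]
grip_width: -0.002
grasp_force: 2.2
```

```bash
python3 -c "
from h import *
sw()"
```

```text
t 13.45 p [0.5734 0.1163 0.1548] F [-0.1  0.6 -4.9] grip -0.002
z [ 0.626 -0.29  -0.724] x [ 0.419  0.908 -0.002] y [ 0.658 -0.302  0.69 ]
q [ 0.13  0.16 -0.79  2.13  1.15  0.86 -1.85]
tip [0.5803 0.1131 0.1468]
finger bearing swing -0.3406189530835202 r 0.1557295904071931 tool yaw -0.43419670839656277
```

There is still 4.9 N of load at a pin height of about 5 mm, so the pin is entering the hole. I'll lower it the rest of the way.

Request:
{"op": "jog_arm", "data": {
  "deltas": [
    {"gripper": 0, "offset": [0, -0.0014, 0.0014], "rotation": [0, 0, 0]},
    {"gripper": 0, "offset": [0, -0.0014, 0.0014], "rotation": [0, 0, 0]},
    {"gripper": 0, "offset": [0, -0.0014, 0.0014], "rotation": [0, 0, 0]},
    {"gripper": 0, "offset": [0, -0.0014, 0.0014], "rotation": [0, 0, 0]},
    {"gripper": 0, "offset": [0, -0.0014, 0.0007], "rotation": [0, 0, 0]},
    {"gripper": 0, "offset": [0, 0, 0], "rotation": [0, 0, 0]},
    {"gripper": 0, "offset": [0, 0, 0], "rotation": [0, 0, 0]}
  ]
}}

```text
clock: 14.15
position: [0.5727, 0.1167, 0.1454]
ee_rot: [0.782, 0.501, 0.2, 0.313]
ft_force: [0.2, -0.1, -0.5]
grip_width: 0.0
grasp_force: 0.0
```

```bash
python3 -c "
from h import *
sw();mosaic('pics/m6.png')
a=np.pi+Y-.349
for z in(.17,.18):print(z,((proj('scene',[P[0]+.15*np.cos(a),P[1]+.15*np.sin(a),z])-[245,130])*4).round())"
```

```text
t 14.15 p [0.5727 0.1167 0.1454] F [ 0.2 -0.1 -0.5] grip 0.0
z [ 0.626 -0.29  -0.724] x [ 0.419  0.908 -0.002] y [ 0.658 -0.302  0.69 ]
q [ 0.12  0.18 -0.79  2.14  1.18  0.86 -1.88]
tip [0.5796 0.1135 0.1374]
finger bearing swing -0.3413569014307649 r 0.1565518591907026 tool yaw -0.4338268339724449
0.17 [308. 148.]
0.18 [309. 131.]
```

View pics/m6.png

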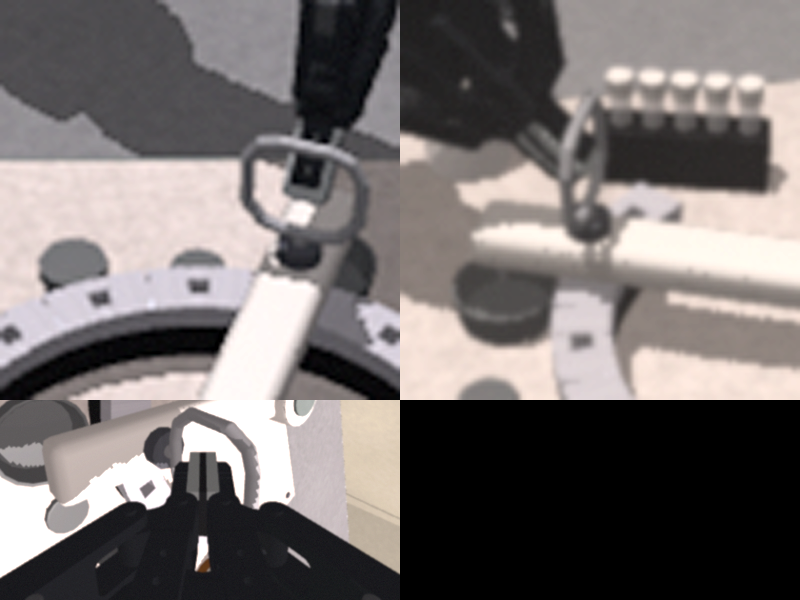

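The pin is home: the ring bar is at (306,145), the same level offset as when it was home at the start, and the force is zero. I'll withdraw along the tool axis.

Request:
{"op": "jog_arm", "data": {
  "deltas": [
    {"gripper": 0, "offset": [0, -0.002, -0.003], "rotation": [0, 0, 0]},
    {"gripper": 0, "offset": [0, 0, -0.008], "rotation": [0, 0, 0]},
    {"gripper": 0, "offset": [0, 0, -0.01], "rotation": [0, 0, 0]},
    {"gripper": 0, "offset": [0, 0, -0.01], "rotation": [0, 0, 0]},
    {"gripper": 0, "offset": [0, 0, -0.01], "rotation": [0, 0, 0]},
    {"gripper": 0, "offset": [0, 0, -0.015], "rotation": [0, 0, 0]},
    {"gripper": 0, "offset": [0, 0, -0.015], "rotation": [0, 0, 0]},
    {"gripper": 0, "offset": [0, 0, -0.015], "rotation": [0, 0, 0]},
    {"gripper": 0, "offset": [0, 0, -0.01], "rotation": [0, 0, 0]},
    {"gripper": 0, "offset": [0, 0, 0], "rotation": [0, 0, 0]},
    {"gripper": 0, "offset": [0, 0, 0], "rotation": [0, 0, 0]},
    {"gripper": 0, "offset": [0, 0, 0], "rotation": [0, 0, 0]}
  ]
}}

```text
clock: 15.5
position: [0.5112, 0.1448, 0.213]
ee_rot: [0.782, 0.501, 0.199, 0.313]
ft_force: [-0.3, -0.9, -0.7]
grip_width: 0.003
grasp_force: 0.0
```

```bash
python3 -c "
from h import *
sw();mosaic('pics/m7.png')"
```

```text
t 15.5 p [0.5112 0.1448 0.213 ] F [-0.3 -0.9 -0.7] grip 0.003
z [ 0.626 -0.29  -0.724] x [ 0.419  0.908 -0.002] y [ 0.658 -0.302  0.69 ]
q [ 0.11 -0.06 -0.86  2.15  0.88  0.91 -1.71]
tip [0.5181 0.1416 0.205 ]
finger bearing swing -0.34183544599495885 r 0.2241715278101512 tool yaw -0.43474708288757474
```

View pics/m7.png

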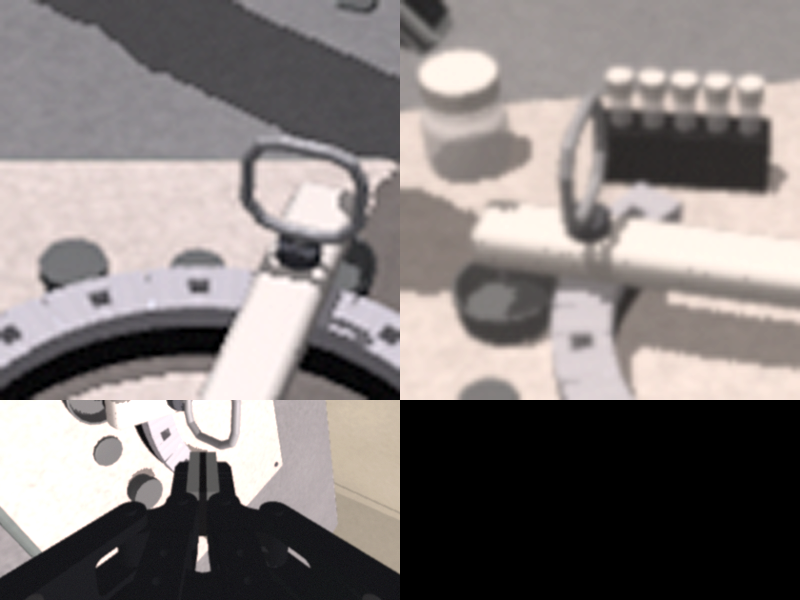

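The ring is at home height, the arm is over the open well and the gripper is clear, so I'm handing in.

```bash
python3 -c "
from h import *
print(workorder.hand_in())"
```

```text
the job is handed in; nothing more can be done
None
```

The probe arm has been swung one hole to the open wash well, the pin appears to be home in its hole, and the gripper is withdrawn clear; the job was handed in about 15.5 s into the 42 s limit, with no verdict returned.

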